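# Load the crosscut jig by pushing

### The arm

A 6-joint arm with a two-finger parallel gripper is mounted at the origin on a cart in front of the work surface, level with it; the furniture and walls round the work are solid. World frame = base frame: x ahead of the robot, y to its left, z up, the work surface at z = 0. Lengths are in m, angles in degrees, forces in N, time in s.
With the tool pointing down it reaches from about 0.4 to 0.825 m from the base axis. Payload 7 kg.
Tool frame: the origin (TCP) lies on the centre line of the jaws, within the pads' length; the fingertips stand 19 mm ahead of it and the grasp point (between the pads) is the TCP; z points along the fingers, y is the line along which they close (so a half turn about z gives the same grasp; the last joint's range is limited). The gripper opens to 88 mm and grips with 3 to 60 N. Pads are 19 mm wide; open, the fingers measure 130 mm over their backs; the gripper's body (78 mm by 193 mm) begins 47 mm behind the grasp point.
Start: joints at [93.627, 20.546, 0.682, 0, -70.136, -16.507], TCP at [0.15, 0.658, 0.246] pointing down, gripper open.
Joint ranges: [-176.03, 176.03], [-82.01, 121.73], [-58.28, 71.71], [-173.87, 95.51], [-174.79, -0.11], [-173.66, 173.66]. Speed limits (degrees/s): [136.94, 136.94, 172.46, 180, 180, 180].

### API

Orientations are given as [roll, pitch, yaw] about the fixed x, y, z axes, in that order (R = Rz(yaw) Ry(pitch) Rx(roll)).
In Python, from plant import get_state, capture, close_job gives the robot as it stands.
- The arm moves only by the tool apply_moves, never from a script. Its argument "targets" is a list of rows, each a list of 7 numbers: the opening, from 0 (shut) to 1 (fully open), then the shift along the tool's x, y, z normalised to -1 to 1, where 1 is 1000 mm, then the turn, a rotation vector about the tool's x, y, z normalised to -1 to 1, where 1 is 90 degrees. In form: [[claw, tx, ty, tz, ax, ay, az], ...]. A call has 1 to 20 rows; each row shifts and turns the commanded pose from where the row before left it, along the tool's axes as they then stand; what a row does not reach is not made up. A row lasts 1/12 s, in which the tool goes at most 41.7 mm and 7.16 degrees, less where a joint would pass 70% of its speed; a pose out of reach is approached as far as the arm can. A call with a number of a shift or a turn outside -1 to 1 is refused whole. A call with a gripper value outside its range is refused whole. The fingers move at their own pace and stop on an object; "newtons" is the grip in N (left out, the last holds). Time passes only in rows, so rows that do not move let the fingers close. It gives the time, the measured TCP pose, the force, the opening and the grip force at its end, in the units of the state.
- get_state(): the state, without advancing time (a new reading comes with each control period).
- capture(name): name is "scene" or "side" or "wrist"; returns a dict with "frame" (420x560x3 uint8, red, green, blue), "range_z" (420x560 float32, m along the optical axis (not along the pixel's ray), 0 where there is no reading), "camera_matrix" (3x3 intrinsics, pixels), "T" (4x4, takes a point from camera to world coordinates). Camera axes: x right, y down, z forward; pixel columns grow to the right and rows downward; lengths in m; the calibration is good to about 2 mm. A picture is of the moment at which its call begins.
- close_job(): hands the job in; it is judged then, once.
The state is a dict: "time_s": time; "joints": joint angles; "qd": joint speeds; "joint_torque": joint torques, N m; "tcp_pos": TCP position; "eef_rot": TCP orientation; "contact_force": force on the tool from outside, world axes, zero at the start; "moment": the same for the moment, N m; "gripper_width": finger opening in m; "gripper_force": force on a finger pad.
Only numpy, scipy, OpenCV 4.12 (cv2) and the standard library are available. Lean on these libraries where they do the work, as an engineer would, in place of code of your own. Each camera call takes 0.05 s, during which the arm holds its last target. There are 200 camera calls.

### The job

Make the wooden offcut ready for the saw in the crosscut jig, only pushing with the fingertips and never gripping or lifting it: first push the offcut, which stands on end, near its top so that it falls over freely onto the dark strip along the fence, pointing to the stop. Then gently push it along the fence until its end is right against the stop, and swing the cam lever round until the cam presses the offcut tight against the fence and stays clamped by itself. Leave the pencil, the tape measure and the sanding block where they are.

Things in the scene. Friction and masses are not known exactly. Their poses are not given: they have to be found in the camera images.
- jig: crosscut jig fixed to the bench: plywood base 150 x 340 mm (x, y), 18 mm thick; its top is the bed. Origin: centre of the base's underside, on the bench. y runs along the fence towards the stop, x across from the cam to the fence. A dark strip, flush with the bed, lies along the fence: jig x -17 to 45, y -169 to 133 mm. A 3 mm saw kerf crosses fence and bed at jig y = 40 mm
- fence_face (a point): foot of the fence's straight face, mid-length, at jig [45, 0, 18] mm. The fence is a wooden bar along the jig's whole far edge, 22 mm thick behind this face, its top 40 mm above the bed (58 mm above the bench). Axes as the jig's
- stop_face (a point): on the face of the length stop that looks to jig -y, at jig [22.5, 135, 40.5] mm, where the end of the offcut's centre line must finally lie. The stop is a fixed wooden block at jig x 15 to 45, y 135 to 165 mm, 36 mm high above the bed. Axes as the jig's
- offcut: sawn wood block 45 x 160 x 45 mm, about 0.17 kg. Origin: centre of one long face; y is the long axis, z points from that face into the block. It starts standing on end on the bed, within 2 degrees of the jig's axes, 7 to 12 mm clear of the fence, its middle at jig y -100 to -70 mm, body z towards jig -y
- offcut_center (a point): middle of the offcut, 80 mm above the bed while it stands, 22.5 mm when lying; its y is the long axis. Pushed towards jig +y near the top (130 to 150 mm above the bed) the offcut tips over its lower edge after leaning 16 degrees, then falls and comes to lie 20 to 60 mm short of the stop. Pushed low it slides
- cam_lever: wooden cam clamp: lever and eccentric disc (radius 17 mm, 1 to 31 mm above the bed) on one upright pivot. Origin on the pivot at bed height; its angle is its yaw relative to the jig, counterclockwise from above, 0 to 2.3 rad; it starts open, 0 to 0.35. Near 1.9 to 2.1 the cam meets an offcut lying by the fence, then tightens
- cam_pivot (a point): pivot of the cam lever, fixed on the jig at bed height, at jig [-28.5, 95, 18] mm. Open, the lever points along jig +y beside the stop. Push its end round counterclockwise, through the jig's -x side (the robot's side). It moves with about 2 N at its end; 8 to 15 N there clamps; it stays where it is left. Axes as the jig's
- lever_end (a point): middle of the lever's rounded end, 90 mm from the pivot, 22 mm above the bed. The lever is a wooden bar from the pivot to here, 16 mm wide and 14 to 30 mm above the bed (round end 21 mm wide). Seen from the pivot it points 95 degrees + the lever's angle, counterclockwise, from the jig's x axis
- bench_pencil: red pencil lying on the robot's side of the jig, 168 x 8 mm; bystander. Origin: middle, on the bench
- bench_tape: yellow tape measure standing behind the fence, 38 x 72 x 62 mm; bystander. Origin: middle of its underside
- sanding_block: wood-coloured sanding block with brown abrasive paper under it, lying flat, 67 x 112 x 32 mm, to the right of the jig; bystander. Origin: middle of its underside
There are look-alikes about, which are no part of the job. Leave any pink or purple look-alike of the offcut alone.

How it is judged (in metres and radians):
On the way, in this order (a step that is already met when the one before it is completed fails the run):
1. the offcut has been toppled and lies on the strip along the fence, pointing to the stop (angle between the y axis of offcut_center and the y axis of jig, either way round below 0.15 rad and z of offcut_center in the frame of jig between 0.036 and 0.044 m and x of offcut_center in the frame of jig between 0 and 0.026 m), for 0.2 s.
2. its end is against the stop (y of offcut_center in the frame of jig above 0.051 m and z of offcut_center in the frame of jig below 0.044 m), for 0.1 s.
At the end, for the whole second after the job is handed in: The offcut lies flat on the bed, its end within 4 mm of the stop, its side within 3 mm of the fence and parallel to it within 0.03 rad; the cam by itself presses on the offcut with more than 3 N; all at rest (all of step 2 and y of offcut_center in the frame of jig below 0.058 m and x of offcut_center in the frame of jig between 0.0195 and 0.0255 m and angle between the y axis of offcut_center and the y axis of jig, either way round below 0.03 rad and contact force between cam_lever and offcut above 3 N and linear speed of offcut below 0.01 m/s); the robot touches nothing.
It fails at once if the offcut is lifted (z of offcut_center in the frame of jig above 0.112 m or (angle between offcut_center's own y axis and vertical between 1.4 and 1.74 rad and z of offcut_center in the frame of jig above 0.06 m)).
It fails at once if the offcut is carried down by the fingers instead of falling freely (angle between offcut_center's own y axis and vertical between 0.9 and 1.3 rad and contact force between the fingers and offcut above 2 N).
It fails at once if the pencil, tape measure or sanding block is disturbed by more than 15 mm (distance of any of bench_pencil, bench_tape, sanding_block from where it was at the start of the episode above 0.015 m).
It fails at once if the fingers grip the offcut or ram it (over 35 N) (contact force between the fingers and offcut above 35 N).
It also fails if it takes over 56 s, if anything falls off the work surface, if the arm or the gripper's body presses on something with over 40 N, if the wrist force passes 120 N, or if a joint passes its speed limit or range.

## Working session

There is one attempt and no reset: what is moved stays moved. The work goes in short steps, Python scripts to look and compute and a tool call to move; the robot and the scene stay as the last step left them, time stands still between calls to the robot, and variables do not carry over. Pictures are saved under pics/ and viewed, at most 10 in all, crops included, and the job is handed in when it is done.

Besides the shell and the picture viewer there is one more tool, called after ">>>" as name(argument=value, ...), one argument or row to a line, values as JSON. apply_moves: Moves the arm, as the interface text tells. Scaled input: -1 to 1 covers 1000 mm each way for a shift and 90 degrees each way for a turn. Its arguments: {"type":"object","properties":{"targets":{"type":"array","items":{"type":"array","items":{"type":"number"}}},"newtons":{"type":"number"}},"required":["targets"]}

```bash
mkdir -p pics; ls
cat > h.py <<'E'
import numpy as np, cv2
from plant import get_state, capture, close_job
def snap(n,f):
    d=capture(n); cv2.imwrite(f'pics/{f}.png',d['frame'][:,:,::-1]); np.savez(f'pics/{f}.npz',**d); return d
def cloud(d):
    K=d['camera_matrix'];z=d['range_z'];v,u=np.mgrid[:z.shape[0],:z.shape[1]]
    P=np.stack([(u-K[0,2])/K[0,0]*z,(v-K[1,2])/K[1,1]*z,z,np.ones_like(z)],-1)@d['T'].T
    P=P[...,:3]; P[z<=0]=np.nan; return P
def ray(d,u,v,h):
    K=d['camera_matrix'];r=d['T'][:3,:3]@np.linalg.solve(K,[u,v,1.]);o=d['T'][:3,3]
    return o+r*(h-o[2])/r[2]
E
python3 - <<'E'
from h import *
print(get_state())
for n in ('scene','side'):
    d=snap(n,n+'0'); print(n,d['T'].round(3).tolist(),d['camera_matrix'].tolist())
a=cv2.imread('pics/scene0.png');b=cv2.imread('pics/side0.png')
E
```

```text
pics
{'time_s': 0.0, 'joints': array([ 9.36268314e+01,  2.05916015e+01,  6.33794906e-01, -2.20404491e-02,
       -7.01364189e+01, -1.65085615e+01]), 'qd': array([ 0.04605505,  0.06996083,  0.00018145, -0.10171194, -0.08308703,
       -0.09393576]), 'joint_torque': array([-2.90268881e-04, -5.82716775e+01,  2.93048126e+01,  6.99684799e+00,
        6.86174812e-03, -1.63386785e-04]), 'tcp_pos': array([0.15037557, 0.65755729, 0.24461491]), 'eef_rot': array([ 1.79903771e+02, -6.91257837e-03, -1.28892303e+01]), 'contact_force': array([-0.18762018,  0.43251892,  0.37576789]), 'moment': array([ 0.07250306, -0.03824622,  0.02764665]), 'gripper_force': 0.0, 'gripper_width': 0.08743178595609308}
scene [[-0.876, -0.388, 0.288, 0.28], [-0.483, 0.688, -0.541, 0.427], [0.012, -0.613, -0.79, 0.782], [0.0, 0.0, 0.0, 1.0]] [[382.3949165613065, 0.0, 283.07016991724646], [0.0, 382.3949165613065, 204.119965987114], [0.0, 0.0, 1.0]]
side [[0.922, -0.114, 0.37, 0.232], [-0.386, -0.325, 0.863, -0.833], [0.021, -0.939, -0.343, 0.399], [0.0, 0.0, 0.0, 1.0]] [[380.91987456250337, 0.0, 283.5036004268909], [0.0, 380.91987456250337, 207.4516678235007], [0.0, 0.0, 1.0]]
```

View pics/scene0.png

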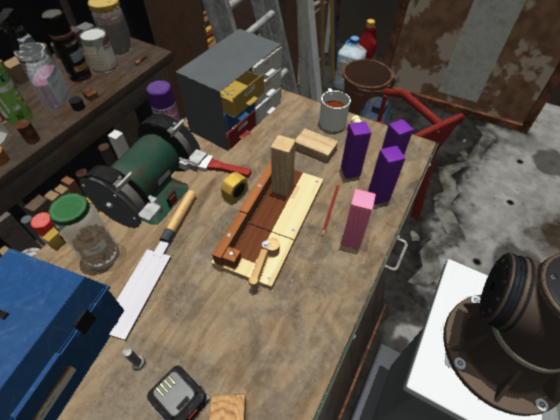

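View pics/side0.png

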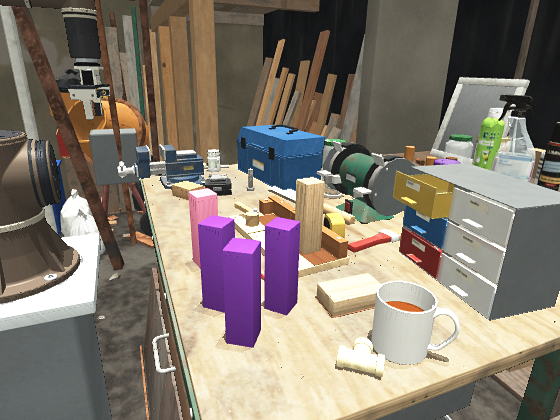

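The scene view shows the jig with its fence on the left and its stop at about (228,255). The offcut stands at (284,167), the lever end is at about (268,243), the pencil at (332,208), the tape at (234,186) and the sanding block at (315,145). The purple and pink look-alikes are at x 345–410. The side view shows the offcut standing at (310,215).

Run:
```python
from h import *
d=dict(np.load('pics/scene0.npz')); P=cloud(d); f=d['frame']
v,u=np.mgrid[:420,:560]
reg=(u>205)&(u<330)&(v>130)&(v<292)
hsv=cv2.cvtColor(f,cv2.COLOR_RGB2HSV)
cv2.imwrite('pics/crop.png',cv2.resize(f[125:295,190:350,::-1],None,fx=3.5,fy=3.5,interpolation=cv2.INTER_CUBIC))
z=P[...,2]
print(np.histogram(z[reg],bins=np.arange(-.005,.2,.005)))
for nm,(a,b) in dict(bed=(.013,.023),fence=(.052,.063),top=(.172,.186)).items():
    m=reg&(z>a)&(z<b)
    n,l,st,c=cv2.connectedComponentsWithStats(m.astype(np.uint8))
    for i in range(1,n):
        if st[i,4]<40: continue
        q=P[l==i]; r=cv2.minAreaRect((q[:,:2]*1000).astype(np.float32)); print(nm,st[i],np.median(q[:,2]),r,cv2.boxPoints(r).round(0).tolist())
```

```text
(array([7512, 1854,  311,  956, 4166,  315,  351,  633,  250,  298,  560,
        467, 1014,  119,   35,   43,   29,   33,   30,   28,   30,   37,
         33,   36,   34,   32,   32,   33,   31,   42,   35,   38,   35,
         40,   41,   60,  244,    0,    0,    0]), array([-0.005,  0.   ,  0.005,  0.01 ,  0.015,  0.02 ,  0.025,  0.03 ,
        0.035,  0.04 ,  0.045,  0.05 ,  0.055,  0.06 ,  0.065,  0.07 ,
        0.075,  0.08 ,  0.085,  0.09 ,  0.095,  0.1  ,  0.105,  0.11 ,
        0.115,  0.12 ,  0.125,  0.13 ,  0.135,  0.14 ,  0.145,  0.15 ,
        0.155,  0.16 ,  0.165,  0.17 ,  0.175,  0.18 ,  0.185,  0.19 ,
        0.195]))
bed [206 131  45  17 131] 0.018867927864083645 ((809.7117309570312, -226.8462371826172), (129.3494110107422, 57.398258209228516), 39.21743392944336) [[741.0, -246.0], [778.0, -290.0], [878.0, -208.0], [842.0, -164.0]]
bed [296 145  34  15  90] 0.018032766424897873 ((577.129638671875, -300.0690612792969), (103.31513214111328, 8.426864624023438), 1.666775107383728) [[525.0, -297.0], [526.0, -306.0], [629.0, -303.0], [629.0, -294.0]]
bed [206 156  12  12  
[... 1013 characters left out ...]
593.0, -189.0], [645.0, -184.0], [612.0, 128.0]]
fence [223 172  23  18 227] 0.05862373161057277 ((687.4608764648438, -76.01251983642578), (52.747467041015625, 37.897560119628906), 80.16719055175781) [[664.0, -99.0], [702.0, -105.0], [711.0, -53.0], [673.0, -47.0]]
fence [272 176  22  12  60] 0.05679164152157362 ((573.397216796875, -129.22862243652344), (55.70283889770508, 28.437549591064453), 45.59156799316406) [[544.0, -139.0], [564.0, -159.0], [603.0, -119.0], [583.0, -99.0]]
top [271 135  25  19 294] 0.17645817243617157 ((584.0231323242188, -141.76712036132812), (44.85232162475586, 47.38780212402344), 5.829451084136963) [[559.0, -120.0], [564.0, -168.0], [609.0, -163.0], [604.0, -116.0]]
```

View pics/crop.png

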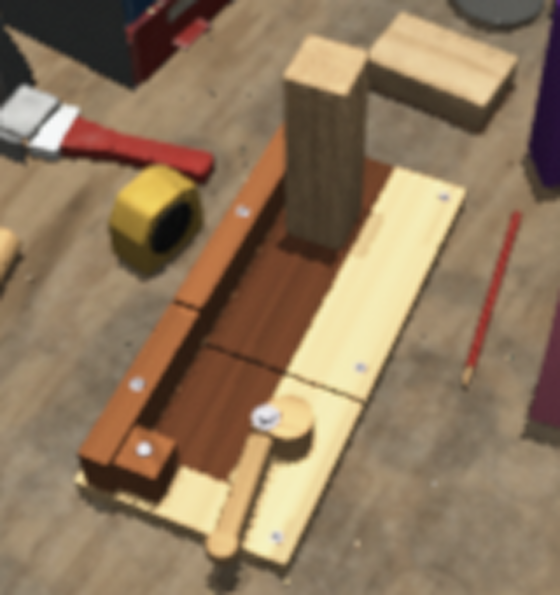

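The crop shows the jig's fence, kerf and stop, with the lever end at (222,545) and the pivot bolt at (265,415). The bed rectangle measures 148x342 mm, centred at (560,-48) with a yaw of about 5.5°. The offcut's top centre is at jig (15,-96), so it fits the expected range.

```bash
cat >> h.py <<'E'
JO=np.array([.560,-.048]); YAW=np.radians(5.5)
def R(): c,s=np.cos(YAW),np.sin(YAW); return np.array([[c,-s],[s,c]])
def tojig(p): return (np.asarray(p)[...,:2]-JO)@R()
def toworld(q): return JO+np.asarray(q)@R().T
E
python3 - <<'E'
from h import *
d=dict(np.load('pics/scene0.npz')); P=cloud(d); hsv=cv2.cvtColor(d['frame'],cv2.COLOR_RGB2HSV)
v,u=np.mgrid[:420,:560]
J=tojig(P)*1000; z=P[...,2]*1000
# fence inner face, dark strip edge, bed edges
H,S,V=[hsv[...,i] for i in range(3)]
reg=(u>205)&(u<330)&(v>130)&(v<292)
light=reg&(z>12)&(z<23)&(V>150)&(S<140)
for y in range(-150,120,30):
    m=light&(abs(J[...,1]-y)<8); x=J[...,0][m]; 
    f=reg&(z>53)&(z<62)&(abs(J[...,1]-y)<8)&(J[...,0]>35)&(J[...,0]<75); fx=J[...,0][f]
    if len(x)>5 and len(fx)>5: print(y,'light x',np.percentile(x,[1,99]).round(1),'fence',np.percentile(fx,[2,98]).round(1))
for nm,m in dict(red=((H<8)|(H>172))&(S>140)&(u>320)&(u<345)&(v>180)&(v<240),purple=(H>125)&(H<150)&(S>120)&(u>330),pink=(H>160)&(S>60)&(S<200)&(V>150)&(u>340)&(u<380)&(v>185),tape=(H>20)&(H<32)&(S>150)&(u>215)&(u<252)&(v>165)&(v<210)).items():
    n,l,st,c=cv2.connectedComponentsWithStats(m.astype(np.uint8))
    for i in range(1,n):
        if st[i,4]>30: q=P[l==i]; print(nm,st[i],np.nanpercentile(q,[1,99],axis=0).round(3).tolist(),'jig',np.nanpercentile(tojig(q),[1,99],axis=0).round(3).tolist())
# lever: light wood points with z 40..52 near pivot
m=reg&(z>42)&(z<52)&(J[...,0]>-110)&(J[...,0]<5)&(J[...,1]>60)&(J[...,1]<210)
q=J[m]; print('lever',len(q), np.percentile(q,[1,99],axis=0)); a=q[q[:,1]>130]; b=a-[-28.5,95]; print('lever dir',np.degrees(np.arctan2(b[:,1].mean(),b[:,0].mean())), np.hypot(*b.T).max())
E
```

```text
-120 light x [-69.8 255.9] fence [57.8 68.8]
-90 light x [-69.8 244.6] fence [48.9 69.4]
-60 light x [-70.3 -12.5] fence [48.6 68.2]
-30 light x [-71.1 -12.2] fence [47.9 68.1]
0 light x [-70.3 -11.9] fence [47.7 68.1]
30 light x [-71.5 -12.5] fence [47.4 68.7]
60 light x [-71.  -10.3] fence [47.5 68. ]
90 light x [-71.6 -11.7] fence [46.8 67.6]
red [324 186  15  44 101] [[0.436, -0.229, -0.003], [0.467, -0.09, 0.008]] jig [[-0.127, -0.171], [-0.109, -0.03]]
purple [ 369  119   45   85 1854] [[0.331, -0.385, 0.004], [0.399, -0.223, 0.161]] jig [[-0.248, -0.318], [-0.19, -0.155]]
purple [ 342  122   29   56 1088] [[0.43, -0.319, 0.008], [0.483, -0.269, 0.16]] jig [[-0.153, -0.259], [-0.1, -0.21]]
pink [351 189  25  21 376] [[0.344, -0.255, -0.003], [0.42, -0.072, 0.161]] jig [[-0.219, -0.191], [-0.158, -0.006]]
tape [222 173  25  30 370] [[0.669, -0.101, 0.01], [0.709, -0.043, 0.062]] jig [[0.104, -0.065], [0.148, -0.006]]
lever 435 [[-53.11308128  73.23638273]
 [-20.67220124 191.98494727]]
lever dir 96.26111644859105 98.27084705494711
```

>>> apply_moves(
  targets=[
    [0,0,0,0,0,0,0.079],
    [0,0,0,0,0,0,0.079],
    [0,0,0,0,0,0,0.079],
    [0,0,0,0,0,0,0.079],
    [0,0,0,0,0,0,0.079],
    [0,0,0,0,0,0,0.079],
    [0,0,0,0,0,0,0.079],
    [0,0,0,0,0,0,0.079],
    [0,0,0,0,0,0,0.079],
    [0,0,0,0,0,0,0.079],
    [0,0.0375,-0.0145,0,0,0,0],
    [0,0.0375,-0.0145,0,0,0,0],
    [0,0.0375,-0.0145,0,0,0,0],
    [0,0.0375,-0.0145,0,0,0,0],
  ],
)

```text
time_s: 1.27
tcp_pos: [0.2242, 0.513, 0.2448]
eef_rot: [180.0, -0.1, -83.9]
contact_force: [0.9, 0.4, 0.4]
gripper_width: 0.0021
gripper_force: 0.0
```

>>> apply_moves(
  targets=[
    [0,0.0375,-0.0145,0,0,0,0],
    [0,0.0375,-0.0145,0,0,0,0],
    [0,0.0375,-0.0145,0,0,0,0],
    [0,0.0375,-0.0145,0,0,0,0],
    [0,0.0375,-0.0145,0,0,0,0],
    [0,0.0375,-0.0145,0,0,0,0],
    [0,0.0375,-0.0145,0,0,0,0],
    [0,0.0375,-0.0145,0,0,0,0],
    [0,0.0375,-0.0145,0,0,0,0],
    [0,0.0375,-0.0145,0,0,0,0],
    [0,0.0375,-0.0145,0,0,0,0],
    [0,0.0375,-0.0145,0,0,0,0],
  ],
)

```text
time_s: 2.27
tcp_pos: [0.4443, 0.0837, 0.2457]
eef_rot: [-180.0, 0.0, -84.0]
contact_force: [0.8, 0.7, -0.9]
gripper_width: 0.0004
gripper_force: 0.0
```

```bash
sed -i 's/^JO=.*/JO=np.array([.563,-.0477]); YAW=np.radians(6.0)/' h.py
python3 - <<'E'
from h import *
s=get_state(); print(s['time_s'],s['tcp_pos'],s['eef_rot'],s['joints'].round(0),(tojig(s['tcp_pos'])*1000).round(0))
d=snap('wrist','w1'); P=cloud(d); z=P[...,2]; print(np.isfinite(z).mean(), d['T'].round(3).tolist())
E
```

```text
2.2667 [0.44433829 0.0836525  0.24571848] [-1.79978071e+02  2.17269482e-02 -8.39592978e+01] [ 36.  -1. -26.  -0. -65. -30.] [-104.  143.]
0.996109693877551 [[-0.995, -0.101, -0.028, 0.452], [-0.105, 0.955, 0.277, 0.008], [-0.001, 0.278, -0.96, 0.385], [0.0, 0.0, 0.0, 1.0]]
```

View pics/w1.png

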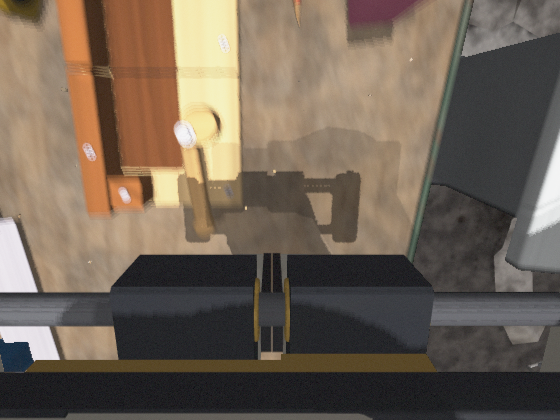

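The wrist view shows the near half of the jig: the fence at left, the stop at (125,195), the pivot at (185,133) and the lever pointing down to about (205,225). The closed gripper is at the bottom centre.

Run:
```python
from h import *
d=dict(np.load('pics/w1.npz')); P=cloud(d); s=get_state(); f=d['frame']
c=P-s['tcp_pos']; a=np.radians(-84); tx=np.array([np.cos(a),np.sin(a)]); ty=np.array([np.sin(a),-np.cos(a)])
X=c[...,:2]@tx*1000; Y=c[...,:2]@ty*1000; Z=-c[...,2]*1000
g=(Z<40)&(abs(X)<120)&(abs(Y)<120)
for lo in range(-100,40,10):
    m=g&(Z>=lo)&(Z<lo+10)
    if m.sum()>20: print(lo,m.sum(),'x',np.percentile(X[m],[1,99]).round(0),'y',np.percentile(Y[m],[1,99]).round(0))
# jig refinement
J=tojig(P)*1000; z=P[...,2]*1000; hsv=cv2.cvtColor(f,cv2.COLOR_RGB2HSV)
H,S,V=[hsv[...,i] for i in range(3)]
v,u=np.mgrid[:420,:560]; top=v<245
print('bed z',np.median(z[top&(J[...,0]>-60)&(J[...,0]<-30)&(abs(J[...,1]-10)<20)]))
for y in (-10,20,60):
    b=top&(abs(J[...,1]-y)<8)
    bed=b&(z>10)&(z<24)&(J[...,0]>-90)&(J[...,0]<44); fe=b&(z>50)&(z<63)&(J[...,0]>30)&(J[...,0]<80)
    print(y,np.percentile(J[...,0][bed],[1,99]).round(1),np.percentile(J[...,0][fe],[1,99]).round(1))
m=top&(z>48)&(z<58)&(J[...,0]>12)&(J[...,0]<43)&(J[...,1]>120)&(J[...,1]<180); print('stop',np.percentile(J[m],[2,98],axis=0).round(1))
m=top&(z>42)&(z<52)&(J[...,0]>-110)&(J[...,0]<0)&(J[...,1]>125)&(J[...,1]<215); print('lever',m.sum(),np.percentile(J[m],[2,50,98],axis=0).round(1))
m=m&(J[...,1]>165); print('end',np.percentile(J[m],[2,50,98],axis=0).round(1))
```

```text
-100 1415 x [20. 23.] y [-41.  48.]
-90 24488 x [19. 22.] y [-47.  53.]
-80 23304 x [17. 34.] y [-46.  36.]
-70 17181 x [18. 35.] y [-61.  68.]
-60 4135 x [-1. 35.] y [-59.  83.]
-50 450 x [-6. 11.] y [-79.  83.]
-40 72 x [-13.   1.] y [-2.  6.]
-30 541 x [-14.  -3.] y [-2.  6.]
-20 221 x [4. 7.] y [-3.  6.]
-10 272 x [1. 7.] y [-4.  8.]
0 319 x [0. 7.] y [-5.  8.]
10 211 x [4. 7.] y [-13.  16.]
bed z 17.84412436772981
-10 [-73.9  42.9] [45.2 67. ]
20 [-73.3  42.6] [45.2 67.1]
60 [-73.3  42.9] [45.1 67. ]
stop [[ 15.6 134.7]
 [ 42.6 163.8]]
lever 1175 [[-47.1 126.4]
 [-36.6 158.5]
 [-26.5 190.4]]
end [[-48.1 165.6]
 [-39.1 178.9]
 [-30.2 191.7]]
```

>>> apply_moves(
  targets=[
    [0,0.0373,-0.0144,0,0,0,0],
    [0,0.0373,-0.0144,0,0,0,0],
    [0,0.0373,-0.0144,0,0,0,0],
    [0,0.0373,-0.0144,0,0,0,0],
    [0,0.0373,-0.0144,0,0,0,0],
    [0,0.0373,-0.0144,0,0,0,0],
    [0,0.0373,-0.0144,0,0,0,0],
    [0,0.0373,-0.0144,0,0,0,0],
    [0,0,0,0.035,0,0,0],
    [0,0,0,0.034,0,0,0],
    [0,0,0,0,0,0,0],
  ],
)

```text
time_s: 3.23
tcp_pos: [0.5858, -0.199, 0.169]
eef_rot: [179.4, 0.2, -84.2]
contact_force: [-1.4, 0.2, -1.5]
gripper_width: 0.0007
gripper_force: 0.0
```

Run:
```python
from h import *
s=get_state(); print(s['time_s'],s['tcp_pos'],s['eef_rot'],(tojig(s['tcp_pos'])*1000).round(1))
d=snap('side','s1')
d=snap('wrist','w2'); P=cloud(d); J=tojig(P)*1000; z=P[...,2]*1000
m=(z>172)&(z<184)&(abs(J[...,0]-11)<50)&(abs(J[...,1]+96)<40); q=J[m]; print(m.sum(),np.percentile(q,[1,99],axis=0).round(1),np.median(z[m]),cv2.minAreaRect(q.astype(np.float32)))
d=snap('scene','sc1'); P=cloud(d); J=tojig(P)*1000; z=P[...,2]*1000
m=(z>172)&(z<182)&(abs(J[...,0]-11)<50)&(abs(J[...,1]+96)<30); q=J[m]; print(m.sum(),np.percentile(q,[1,99],axis=0).round(1))
```

```text
3.2333 [ 0.58581027 -0.19900885  0.16904141] [179.36268672   0.21920244 -84.16538696] [   6.9 -152.9]
6 [[   5.2 -120.1]
 [  11.3 -119.2]] 172.52343387612652 ((8.317028045654297, -119.54016876220703), (0.7251996994018555, 6.34713077545166), 86.02516174316406)
288 [[ -10.8 -117.7]
 [  32.9  -73.1]]
```

View pics/s1.png

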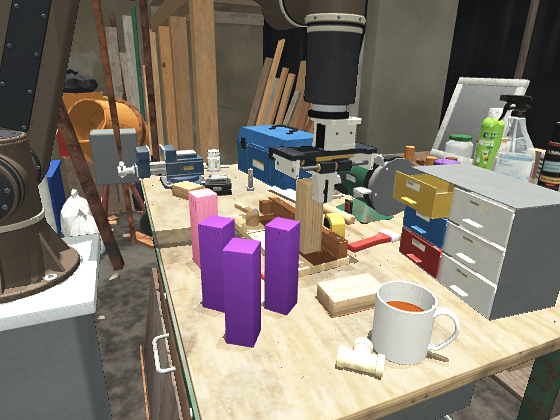

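The side view shows the closed fingertips at (322,190), just behind the top of the offcut at (308,180), and clear of it. The offcut spans jig x -11..33, y -118..-73.

>>> apply_moves(
  targets=[
    [0,0,0,0,0,0,0],
  ],
)

```text
time_s: 3.47
tcp_pos: [0.5913, -0.1988, 0.1791]
eef_rot: [-179.8, -0.1, -83.9]
contact_force: [-0.1, -0.2, 0.4]
gripper_width: 0.0004
gripper_force: 0.0
```

>>> apply_moves(
  targets=[
    [0,-0.01,0,0,0,0,0],
    [0,-0.008,0,0,0,0,0],
    [0,-0.004,0,0,0,0,0],
    [0,-0.004,0,0,0,0,0],
    [0,-0.004,0,0,0,0,0],
    [0,-0.004,0,0,0,0,0],
    [0,-0.004,0,0,0,0,0],
    [0,-0.004,0,0,0,0,0],
    [0,0,0,0,0,0,0],
  ],
)

```text
time_s: 4.22
tcp_pos: [0.5855, -0.1567, 0.1765]
eef_rot: [180.0, 0.0, -84.0]
contact_force: [0.0, 0.7, -0.3]
gripper_width: 0.0004
gripper_force: 0.0
```

Run:
```python
from h import *
s=get_state(); print(s['time_s'],s['tcp_pos'],(tojig(s['tcp_pos'])*1000).round(1),s['contact_force'])
d=snap('scene','sc2'); P=cloud(d); J=tojig(P)*1000; z=P[...,2]*1000
m=(z>165)&(z<190)&(abs(J[...,0]-11)<40)&(J[...,1]>-110)&(J[...,1]<-30); q=J[m]; print(m.sum(),np.percentile(q,[1,99],axis=0).round(1),np.percentile(z[m],[1,99]))
```

```text
4.2167 [ 0.58547873 -0.15665174  0.1764992 ] [  11.  -110.7] [ 0.01958844  0.71232425 -0.26305182]
436 [[ -11.3 -105.5]
 [  32.6  -52.3]] [165.88932429 188.65537815]
```

>>> apply_moves(
  targets=[
    [0,-0.005,0,0,0,0,0],
    [0,-0.005,0,0,0,0,0],
    [0,-0.005,0,0,0,0,0],
    [0,-0.005,0,0,0,0,0],
    [0,-0.004,0,0,0,0,0],
    [0,-0.002,0,0,0,0,0],
    [0,0.0,0,0,0,0,0],
    [0,0.005,0,0,0,0,0],
    [0,0.02,0,0,0,0,0],
    [0,0.02,0,0,0,0,0],
    [0,0,0,0,0,0,0],
    [0,0,0,0,0,0,0],
  ],
)

```text
time_s: 5.27
tcp_pos: [0.5874, -0.1774, 0.1763]
eef_rot: [180.0, -0.0, -84.1]
contact_force: [-0.1, 0.5, 0.5]
gripper_width: 0.0006
gripper_force: 0.0
```

```bash
cat >> h.py <<'E'
def lying(name):
    d=snap('scene',name); P=cloud(d); J=tojig(P)*1000; z=P[...,2]*1000
    m=(z>59.5)&(z<70)&(J[...,0]>-30)&(J[...,0]<55)&(J[...,1]>-130)&(J[...,1]<140)
    n,l,st,c=cv2.connectedComponentsWithStats(m.astype(np.uint8)); i=1+st[1:,4].argmax(); q=J[l==i]
    print('lying',len(q),np.median(z[l==i]),np.percentile(q,[1,99],axis=0).round(1).tolist(),cv2.minAreaRect(q.astype(np.float32)))
    m=(z>42)&(z<52)&(J[...,0]<-25)&(J[...,0]>-130)&(np.hypot(J[...,0]+28.5,J[...,1]-95)>45)&(np.hypot(J[...,0]+28.5,J[...,1]-95)<105)&(J[...,1]>0)
    if m.sum()>10: q=J[m]-[-28.5,95]; print('lever',m.sum(),np.degrees(np.median(np.arctan2(q[:,1],q[:,0])))%360-95)
    return d
E
python3 - <<'E'
from h import *
s=get_state(); print(s['time_s'],s['tcp_pos'],(tojig(s['tcp_pos'])*1000).round(1),s['contact_force'])
lying('sc3')
E
```

```text
5.2667 [ 0.5874406  -0.17739854  0.17629716] [  10.7 -131.5] [-0.14405218  0.49333741  0.52598216]
lying 966 61.75953970629422 [[-11.7, -68.4], [32.1, 87.8]] ((10.286296844482422, 9.266792297363281), (45.05641555786133, 159.4654083251953), 0.6519384384155273)
lever 181 2.7800486443861416
```

View pics/sc3.png

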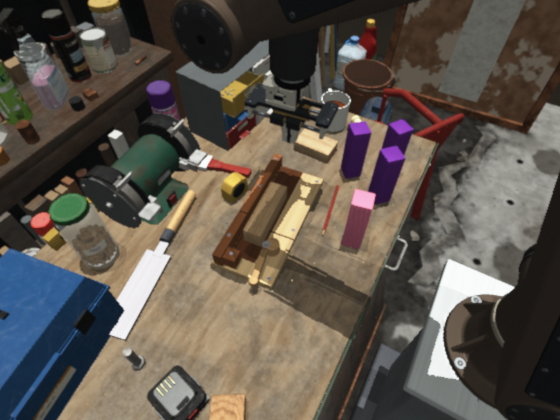

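The offcut now lies beside the fence at jig (10,9). It points to the stop, which is 46 mm away, and nothing else has been disturbed. Next I check the pink block's clearance before lowering.

Run:
```python
from h import *
d=dict(np.load('pics/scene0.npz')); P=cloud(d); J=tojig(P)*1000; z=P[...,2]*1000
m=(z>152)&(z<170)&(J[...,0]<-90); n,l,st,c=cv2.connectedComponentsWithStats(m.astype(np.uint8))
for i in range(1,n):
    if st[i,4]>100: print(st[i],np.percentile(J[l==i],[1,99],axis=0).round(0).tolist())
```

```text
[389 119  25  18 261] [[-252.0, -311.0], [-196.0, -256.0]]
[349 122  23  15 260] [[-160.0, -264.0], [-105.0, -211.0]]
[380 146  26  18 304] [[-255.0, -209.0], [-198.0, -154.0]]
[351 190  25  22 393] [[-223.0, -48.0], [-178.0, -2.0]]
[480 274  10  49 122] [[-455.0, 62.0], [-450.0, 153.0]]
[512 336  48  29 291] [[-571.0, 154.0], [-506.0, 175.0]]
```

>>> apply_moves(
  targets=[
    [0,-0.035,0.0155,0,0,0,0],
    [0,-0.035,0.0155,0,0,0,0],
    [0,-0.035,0.0155,0,0,0,0],
    [0,-0.035,0.0155,0,0,0,0],
    [0,0,0,0,0,0,0],
    [0,0,0,0,0,0,0],
  ],
)

```text
time_s: 5.82
tcp_pos: [0.5107, -0.0415, 0.1773]
eef_rot: [-179.9, 0.0, -83.7]
contact_force: [0.6, 0.2, -0.2]
gripper_width: 0.0002
gripper_force: 0.0
```

>>> apply_moves(
  targets=[
    [0,0,0,0.032,0,0,0],
    [0,0,0,0.032,0,0,0],
    [0,0,0,0.032,0,0,0],
    [0,0,0,0.031,0,0,0],
    [0,0,0,0,0,0,0],
    [0,0,0,0,0,0,0],
    [0,0,-0.007,0,0,0,0],
    [0,0,-0.004,0,0,0,0],
    [0,0,-0.004,0,0,0,0],
    [0,0,-0.003,0,0,0,0],
    [0,0,-0.003,0,0,0,0],
    [0,0,0,0,0,0,0],
  ],
)

```text
time_s: 6.82
tcp_pos: [0.533, -0.0411, 0.0502]
eef_rot: [-179.9, 0.0, -84.0]
contact_force: [0.3, 0.0, 0.4]
gripper_width: 0.0003
gripper_force: 0.0
```

Run:
```python
from h import *
s=get_state(); print(s['time_s'],s['tcp_pos'],(tojig(s['tcp_pos'])*1000).round(1),s['contact_force'])
lying('sc4')
```

```text
6.8167 [ 0.53303514 -0.04108313  0.05018509] [-29.1   9.7] [0.27035794 0.04542797 0.36941762]
lying 35 61.10274537633708 [[-12.2, 76.0], [10.6, 88.8]] ((-0.8998069763183594, 84.79842376708984), (24.84378433227539, 10.364721298217773), 21.321752548217773)
lever 210 1.7987687740053389
```

>>> apply_moves(
  targets=[
    [0,0,-0.003,0,0,0,0],
    [0,0,-0.003,0,0,0,0],
    [0,0,-0.002,0,0,0,0],
    [0,0,0,0,0,0,0],
  ],
)

```text
time_s: 7.2
tcp_pos: [0.5404, -0.0404, 0.0495]
eef_rot: [180.0, -0.0, -84.0]
contact_force: [-1.1, -0.6, 1.1]
gripper_width: 0.0001
gripper_force: 0.3
```

Run:
```python
from h import *
s=get_state(); print(s['time_s'],s['tcp_pos'],(tojig(s['tcp_pos'])*1000).round(1),s['contact_force'])
d=snap('side','s4');P=cloud(d); J=tojig(P)*1000; z=P[...,2]*1000
m=(z>58)&(z<68)&(J[...,0]>-25)&(J[...,0]<46)&(J[...,1]>-75)&(J[...,1]<-15);q=J[m];print(len(q),np.percentile(q,[1,50,99],axis=0))
```

```text
7.2 [ 0.54041386 -0.04038606  0.04952896] [-21.7   9.6] [-1.14300204 -0.58729549  1.06927726]
124 [[  9.77151471 -73.70501531]
 [ 28.27022743 -54.48853304]
 [ 41.90771869 -15.86834882]]
```

>>> apply_moves(
  targets=[
    [0,0,-0.002,0,0,0,0],
    [0,0,-0.002,0,0,0,0],
    [0,0,0,0,0,0,0],
  ],
)

```text
time_s: 7.5
tcp_pos: [0.5444, -0.0399, 0.0495]
eef_rot: [-180.0, -0.0, -84.0]
contact_force: [0.3, -0.3, -0.2]
gripper_width: -0.0001
gripper_force: 0.2
```

>>> apply_moves(
  targets=[
    [0,0,-0.002,0,0,0,0],
    [0,0,-0.002,0,0,0,0],
    [0,0,0,0,0,0,0],
  ],
)

```text
time_s: 7.75
tcp_pos: [0.5449, -0.04, 0.0493]
eef_rot: [179.7, -0.0, -84.0]
contact_force: [-13.3, 2.5, 10.5]
gripper_width: 0.0004
gripper_force: 7.0
```

>>> apply_moves(
  targets=[
    [0,0,0.01,0,0,0,0],
    [0,0,0.014,0,0,0,0],
    [0,0,0,-0.035,0,0,0],
    [0,0,0,-0.038,0,0,0],
    [0,0.028,-0.0145,0,0,0,0],
    [0,0.028,-0.0145,0,0,0,0],
    [0,0.028,-0.0145,0,0,0,0],
    [0,0.028,-0.0145,0,0,0,0],
    [0,0,0,0,0,0,0],
    [0,0,0,0,0,0,0],
  ],
)

```text
time_s: 8.58
tcp_pos: [0.594, -0.1488, 0.122]
eef_rot: [-180.0, -0.0, -84.1]
contact_force: [0.1, 0.2, -0.3]
gripper_width: 0.0004
gripper_force: 0.0
```

Run:
```python
from h import *
s=get_state(); print(s['time_s'],s['tcp_pos'],(tojig(s['tcp_pos'])*1000).round(1),s['contact_force'])
lying('sc5')
```

```text
8.5833 [ 0.59403329 -0.14877215  0.12195489] [  20.3 -103.8] [ 0.07386443  0.21942378 -0.26211955]
lying 956 61.672009350662805 [[-0.1, -68.9], [43.4, 87.2]] ((21.79518699645996, 8.668449401855469), (160.2162322998047, 44.8639030456543), 89.7315444946289)
lever 186 2.8319533331657
```

>>> apply_moves(
  targets=[
    [0,0,0,0.036,0,0,0],
    [0,0,0,0.036,0,0,0],
    [0,0,0,0,0,0,0],
    [0,0,0,0,0,0,0],
    [0,-0.008,0,0,0,0,0],
    [0,-0.007,0,0,0,0,0],
    [0,-0.004,0,0,0,0,0],
    [0,-0.003,0,0,0,0,0],
    [0,-0.003,0,0,0,0,0],
    [0,-0.003,0,0,0,0,0],
    [0,-0.003,0,0,0,0,0],
    [0,-0.003,0,0,0,0,0],
    [0,-0.003,0,0,0,0,0],
    [0,-0.003,0,0,0,0,0],
    [0,-0.003,0,0,0,0,0],
    [0,-0.003,0,0,0,0,0],
    [0,-0.003,0,0,0,0,0],
    [0,-0.003,0,0,0,0,0],
    [0,-0.003,0,0,0,0,0],
    [0,0,0,0,0,0,0],
  ],
)

```text
time_s: 10.3
tcp_pos: [0.5877, -0.092, 0.0504]
eef_rot: [180.0, 0.0, -84.0]
contact_force: [-0.0, 0.2, 0.4]
gripper_width: 0.0004
gripper_force: 0.0
```

Run:
```python
from h import *
s=get_state(); print(s['time_s'],s['tcp_pos'],(tojig(s['tcp_pos'])*1000).round(1),s['contact_force'])
lying('sc6')
```

```text
10.3 [ 0.58767405 -0.09203763  0.05044286] [ 19.9 -46.7] [-0.03438363  0.17090225  0.37453346]
lying 1045 61.74533954282846 [[-1.4, -36.6], [42.3, 122.9]] ((21.51686668395996, 43.05604934692383), (47.384029388427734, 163.50405883789062), 0.05173627287149429)
lever 183 2.794237201685675
```

>>> apply_moves(
  targets=[
    [0,-0.002,0,0,0,0,0],
    [0,-0.002,0,0,0,0,0],
    [0,-0.002,0,0,0,0,0],
    [0,-0.002,0,0,0,0,0],
    [0,-0.002,0,0,0,0,0],
    [0,-0.001,0,0,0,0,0],
    [0,0,0,0,0,0,0],
  ],
)

```text
time_s: 10.93
tcp_pos: [0.5867, -0.0815, 0.0506]
eef_rot: [-180.0, -0.0, -84.0]
contact_force: [-0.1, -0.5, 0.7]
gripper_width: 0.0004
gripper_force: 0.0
```

>>> apply_moves(
  targets=[
    [0,-0.0015,0,0,0,0,0],
    [0,-0.0015,0,0,0,0,0],
    [0,0,0,0,0,0,0],
  ],
)

```text
time_s: 11.18
tcp_pos: [0.5863, -0.0813, 0.0509]
eef_rot: [179.9, -0.2, -84.0]
contact_force: [1.8, -16.6, 0.0]
gripper_width: 0.0007
gripper_force: 8.3
```

>>> apply_moves(
  targets=[
    [0,0.015,0,0,0,0,0],
    [0,0,0,-0.04,0,0,0],
    [0,0,0,-0.04,0,0,0],
    [0,0,0,-0.01,0,0,0],
    [0,-0.0393,0.0033,0,0,0,0],
    [0,-0.0393,0.0033,0,0,0,0],
    [0,-0.0393,0.0033,0,0,0,0],
    [0,-0.0393,0.0033,0,0,0,0],
    [0,-0.0393,0.0033,0,0,0,0],
    [0,-0.0393,0.0033,0,0,0,0],
    [0,0,0,0,0,0,0],
    [0,0,0,0,0,0,0],
  ],
)

```text
time_s: 12.18
tcp_pos: [0.5432, 0.1411, 0.1408]
eef_rot: [-180.0, 0.0, -83.8]
contact_force: [-0.1, 0.1, 0.0]
gripper_width: 0.0005
gripper_force: 0.0
```

Run:
```python
from h import *
s=get_state(); print(s['time_s'],s['tcp_pos'],(tojig(s['tcp_pos'])*1000).round(1),s['contact_force'])
lying('sc7')
d=snap('wrist','w7');P=cloud(d); J=tojig(P)*1000; z=P[...,2]*1000; f=d['frame']
v,u=np.mgrid[:420,:560]
m=(z>60.5)&(z<66)&(J[...,0]>-10)&(J[...,0]<55)&(J[...,1]<140)&(J[...,1]>-60)&(v<245); q=J[m]; print('wrist block',len(q),np.percentile(q,[1,99],axis=0).round(1).tolist())
# tool plan, jig mm
piv=np.array([-28.5,95])
for ph in (97.5,110,125,140,155,170,180,190,200,210,220,228):
    a=np.radians(ph); e=np.array([np.cos(a),np.sin(a)]); n=np.array([np.sin(a),-np.cos(a)])
    off=np.array([-17*np.clip((180-ph)/10,-1,1),-9.5]); print(ph,(piv+78*e+8*n-off).round(1))
```

```text
12.1833 [0.54319529 0.14112574 0.14077451] [  0.  189.9] [-0.07159263  0.05497319  0.01126968]Traceback (most recent call last):
  File "<stdin>", line 3, in <module>
  File "h.py", line 19, in lying
    n,l,st,c=cv2.connectedComponentsWithStats(m.astype(np.uint8)); i=1+st[1:,4].argmax(); q=J[l==i]
                                                                       ~~~~~~~~~~~~~~~^^
ValueError: attempt to get argmax of an empty sequence
```

Run:
```python
from h import *
d=snap('wrist','w7');P=cloud(d); J=tojig(P)*1000; z=P[...,2]*1000; f=d['frame']
v,u=np.mgrid[:420,:560]
m=(z>60.5)&(z<66)&(J[...,0]>-10)&(J[...,0]<55)&(J[...,1]<140)&(J[...,1]>-60)&(v<245); q=J[m]; print('wrist block',len(q),np.percentile(q,[1,99],axis=0).round(1).tolist(),np.median(z[m]))
piv=np.array([-28.5,95]); p=None
for ph in (97.5,110,125,140,155,170,180,190,200,210,220,228):
    a=np.radians(ph); e=np.array([np.cos(a),np.sin(a)]); n=np.array([np.sin(a),-np.cos(a)])
    off=np.array([-17*np.clip((180-ph)/10,-1,1),-9.5]); c=piv+78*e+8*n-off
    print(ph,c.round(1), 'tool d',None if p is None else (-(c-p)[::-1]).round(1)); p=c
```

```text
wrist block 11478 [[0.1, 58.6], [43.5, 133.2]] 62.734098613232476
97.5 [-13.7 182.9] tool d None
110 [-30.7 180.5] tool d [ 2.3 16.9]
125 [-49.7 173. ] tool d [ 7.5 19. ]
140 [-66.1 160.8] tool d [12.2 16.4]
155 [-78.8 144.7] tool d [16.1 12.7]
170 [-86.9 125.9] tool d [18.8  8.1]
180 [-106.5  112.5] tool d [13.4 19.6]
190 [-123.7   98.8] tool d [13.7 17.2]
200 [-121.5   85.3] tool d [13.5 -2.2]
210 [-117.    72.4] tool d [12.9 -4.5]
220 [-110.4   60.5] tool d [11.9 -6.7]
228 [-103.6   51.9] tool d [ 8.6 -6.8]
```

View pics/w7.png

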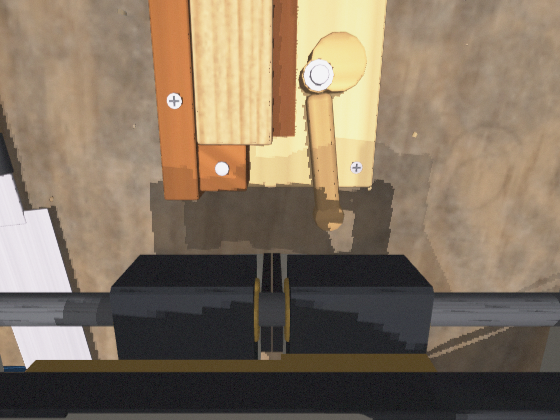

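The wrist view shows the offcut flush on the fence with its end at the stop (235,145). The pivot is at (319,75), and the lever points down to its end at (328,215). Now I lower beside the lever and begin the swing.

>>> apply_moves(
  targets=[
    [0,0.005,0,0.035,0,0,0],
    [0,0,0,0.035,0,0,0],
    [0,0,0,0.026,0,0,0],
    [0,0,0,0,0,0,0],
    [0,0,0,0,0,0,0],
    [0,0.001,0.007,0,0,0,0],
    [0,0.001,0.007,0,0,0,0],
    [0,0.001,0.0085,0,0,0,0],
    [0,0.0013,0.0085,0,0,0,0],
    [0,0,0,0,0,0,0],
  ],
)

```text
time_s: 13.12
tcp_pos: [0.5121, 0.1259, 0.0457]
eef_rot: [-180.0, 0.0, -84.0]
contact_force: [-0.2, -0.4, 0.3]
gripper_width: 0.0002
gripper_force: 0.0
```

```bash
cat >> h.py <<'E'
def lever(name):
    s=get_state(); print(s['time_s'],s['tcp_pos'],(tojig(s['tcp_pos'])*1000).round(1),s['contact_force'].round(1))
    d=snap('wrist',name);P=cloud(d); J=tojig(P)*1000; z=P[...,2]*1000
    v,u=np.mgrid[:420,:560]
    q=J-[-28.5,95]; r=np.hypot(q[...,0],q[...,1])
    m=(z>44)&(z<51)&(r>30)&(r<100)&(v<250)&(J[...,0]<-15); q=q[m]
    if len(q)>20: print('lever',len(q),(np.degrees(np.median(np.arctan2(q[:,1],q[:,0])))%360-95).round(1))
    m=(z>60)&(z<66)&(J[...,0]>-10)&(J[...,0]<55)&(J[...,1]<140)&(J[...,1]>-60)&(v<245); q=J[m]
    if len(q): print('block',len(q),np.percentile(q,[1,99],axis=0).round(1).tolist())
E
python3 -c "
from h import *
lever('w8')"
```

```text
13.1167 [0.51212214 0.12587311 0.04565936] [-32.5 177.9] [-0.2 -0.4  0.3]
lever 3664 17.6
block 28074 [[-0.4, 71.8], [43.1, 133.2]]
```

>>> apply_moves(
  targets=[
    [0,0.0025,0.0065,0,0,0,0],
    [0,0.0025,0.0065,0,0,0,0],
    [0,0.0025,0.0055,0,0,0,0],
    [0,0.0035,0.0055,0,0,0,0],
    [0,0.0035,0.0055,0,0,0,0],
    [0,0.004,0.0055,0,0,0,0],
    [0,0.0054,0.0042,0,0,0,0],
    [0,0.0054,0.0042,0,0,0,0],
    [0,0.0054,0.0042,0,0,0,0],
    [0,0.0063,0.0027,0,0,0,0],
    [0,0.0063,0.0027,0,0,0,0],
    [0,0.0063,0.0027,0,0,0,0],
    [0,0,0,0,0,0,0],
  ],
)

```text
time_s: 14.25
tcp_pos: [0.4632, 0.0658, 0.0445]
eef_rot: [180.0, -0.0, -84.0]
contact_force: [-0.5, -0.2, 0.1]
gripper_width: 0.0004
gripper_force: 0.0
```

```bash
python3 -c "
from h import *
lever('w9')"
```

```text
14.25 [0.46317742 0.06577773 0.04446045] [-87.4 123.3] [-0.5 -0.2  0.1]
lever 4022 80.8
block 2527 [[-1.5, 44.4], [7.5, 94.0]]
```

>>> apply_moves(
  targets=[
    [0,0.0036,0.0064,0,0,0,0],
    [0,0.0036,0.0064,0,0,0,0],
    [0,0.0036,0.0064,0,0,0,0],
    [0,0.0048,0.0038,0,0,0,0],
    [0,0.0048,0.0038,0,0,0,0],
    [0,0.0048,0.0038,0,0,0,0],
    [0,0.0064,0.0005,0,0,0,0],
    [0,0.0064,0.0005,0,0,0,0],
    [0,0.005,-0.001,0,0,0,0],
    [0,0,0,0,0,0,0],
  ],
)

```text
time_s: 15.13
tcp_pos: [0.4381, 0.0202, 0.0445]
eef_rot: [180.0, -0.0, -84.0]
contact_force: [0.1, 0.4, 0.0]
gripper_width: 0.0002
gripper_force: 0.0
```

```bash
python3 -c "
from h import *
lever('w10')"
```

```text
15.1333 [0.43806301 0.0201811  0.04450851] [-117.2   80.6] [0.1 0.4 0. ]
lever 1934 113.4
```

>>> apply_moves(
  targets=[
    [0,0.0026,-0.0014,0,0,0,0],
    [0,0.0018,-0.001,0,0,0,0],
    [0,0,0,0,0,0,0],
  ],
)

```text
time_s: 15.43
tcp_pos: [0.4406, 0.0166, 0.0443]
eef_rot: [179.9, -0.0, -84.0]
contact_force: [-1.1, 0.5, 0.3]
gripper_width: 0.0005
gripper_force: 0.3
```

>>> apply_moves(
  targets=[
    [0,0.0018,-0.001,0,0,0,0],
    [0,0.0018,-0.001,0,0,0,0],
    [0,0,0,0,0,0,0],
  ],
)

```text
time_s: 15.68
tcp_pos: [0.4427, 0.0133, 0.0443]
eef_rot: [179.9, -0.0, -84.0]
contact_force: [-4.1, 1.0, 0.5]
gripper_width: 0.0004
gripper_force: 1.2
```

>>> apply_moves(
  targets=[
    [0,0.0018,-0.001,0,0,0,0],
    [0,0.0018,-0.001,0,0,0,0],
    [0,0,0,0,0,0,0],
  ],
)

```text
time_s: 15.93
tcp_pos: [0.4444, 0.0102, 0.0442]
eef_rot: [179.9, 0.0, -84.0]
contact_force: [-7.3, 6.7, 1.6]
gripper_width: 0.0007
gripper_force: 4.4
```

```bash
python3 -c "
from h import *
lever('w11')"
```

```text
15.9333 [0.44441646 0.01016919 0.04416415] [-111.9   69.9] [-7.3  6.7  1.6]
lever 1779 121.1
```

View pics/w11.png

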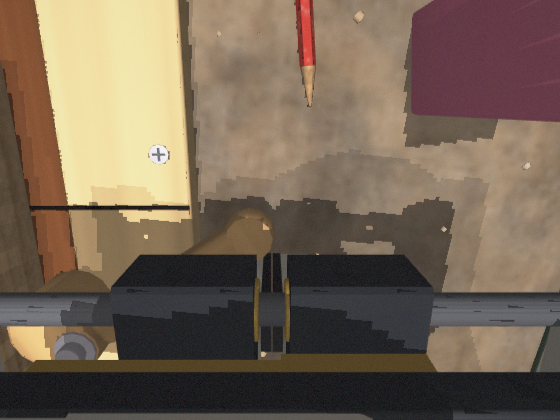

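The wrist view shows the lever end at (255,230), pushed round to about 121°. The pencil at (307,60) and the pink block are clear. The push on the lever is about 10 N, so I tighten a little more.

>>> apply_moves(
  targets=[
    [0,0.0015,-0.001,0,0,0,0],
    [0,0.001,-0.0007,0,0,0,0],
    [0,0,0,0,0,0,0],
  ],
)

```text
time_s: 16.23
tcp_pos: [0.4457, 0.0081, 0.0441]
eef_rot: [179.8, 0.0, -84.0]
contact_force: [-9.3, 8.8, 1.8]
gripper_width: 0.0004
gripper_force: 6.5
```

>>> apply_moves(
  targets=[
    [0,0.0014,-0.001,0,0,0,0],
    [0,0,0,0,0,0,0],
    [0,0,0,0,0,0,0],
  ],
)

```text
time_s: 16.48
tcp_pos: [0.4464, 0.007, 0.044]
eef_rot: [179.8, 0.0, -84.0]
contact_force: [-13.5, 11.0, 4.1]
gripper_width: 0.0002
gripper_force: 8.5
```

>>> apply_moves(
  targets=[
    [0,-0.006,0.0045,0,0,0,0],
    [0,-0.009,0.006,0,0,0,0],
    [0,0,0,-0.03,0,0,0],
    [0,0,0,-0.04,0,0,0],
    [0,0,0,-0.04,0,0,0],
    [0,0,0,-0.04,0,0,0],
    [0,-0.03,-0.02,0,0,0,0],
    [0,-0.03,-0.02,0,0,0,0],
    [0,-0.03,-0.02,0,0,0,0],
    [0,-0.03,-0.02,0,0,0,0],
    [0,0,0,0,0,0,0],
    [0,0,0,0,0,0,0],
    [0,0,0,0,0,0,0],
  ],
)

```text
time_s: 17.57
tcp_pos: [0.5036, 0.1483, 0.1943]
eef_rot: [180.0, -0.0, -83.9]
contact_force: [-0.5, -0.7, -0.1]
gripper_width: 0.0003
gripper_force: 0.0
```

```bash
python3 -c "
from h import *
lever('w12')"
```

```text
17.5667 [0.50358573 0.14834621 0.19432972] [-38.6 201.2] [-0.5 -0.7 -0.1]
lever 1462 119.3
block 7745 [[1.0, 57.7], [44.7, 133.7]]
```

View pics/w12.png

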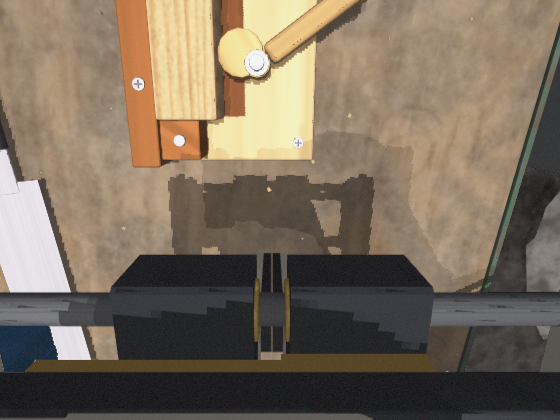

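The wrist view shows the cam disc at (238,52) touching the offcut, which is flush with the fence and stop (190,125). The lever reads 119°. I'll check that it held by returning to 2 mm short of the last push position.

>>> apply_moves(
  targets=[
    [0,0.03,0.02,0,0,0,0],
    [0,0.03,0.02,0,0,0,0],
    [0,0.03,0.02,0,0,0,0],
    [0,0.03,0.02,0,0,0,0],
    [0,0,0,0,0,0,0],
    [0,0,0,0.04,0,0,0],
    [0,0,0,0.04,0,0,0],
    [0,0,0,0.04,0,0,0],
    [0,0,0,0.03,0,0,0],
    [0,0,0,0,0,0,0],
    [0,0.008,-0.005,0,0,0,0],
    [0,0.0055,-0.0044,0,0,0,0],
    [0,0,0,0,0,0,0],
    [0,0,0,0,0,0,0],
  ],
)

```text
time_s: 18.78
tcp_pos: [0.4468, 0.0079, 0.0458]
eef_rot: [180.0, 0.1, -84.1]
contact_force: [-7.4, 8.0, -3.3]
gripper_width: 0.0002
gripper_force: 5.5
```

```bash
python3 -c "
from h import *
lever('w13')"
```

```text
18.7833 [0.44679119 0.00792329 0.04583681] [-109.8   67.5] [-7.4  8.  -3.3]
lever 1914 123.2
```

>>> apply_moves(
  targets=[
    [0,0.001,-0.0007,0,0,0,0],
    [0,0,0,0,0,0,0],
    [0,-0.004,0.003,0,0,0,0],
    [0,-0.006,0.005,0,0,0,0],
    [0,-0.009,0.006,0,0,0,0],
    [0,0,0,-0.03,0,0,0],
    [0,0,0,-0.04,0,0,0],
    [0,0,0,-0.04,0,0,0],
    [0,0,0,-0.04,0,0,0],
    [0,-0.03,-0.02,0,0,0,0],
    [0,-0.03,-0.02,0,0,0,0],
    [0,-0.03,-0.02,0,0,0,0],
    [0,-0.03,-0.02,0,0,0,0],
    [0,0,0,0,0,0,0],
    [0,0,0,0,0,0,0],
    [0,0,0,0,0,0,0],
  ],
)

```text
time_s: 20.17
tcp_pos: [0.4993, 0.1523, 0.1958]
eef_rot: [-179.9, 0.0, -84.0]
contact_force: [-0.6, 0.5, 0.9]
gripper_width: 0.0003
gripper_force: 0.0
```

```bash
python3 -c "
from h import *
lever('w14'); print(close_job())"
```

```text
20.1667 [0.49925118 0.15225409 0.19575052] [-42.5 205.5] [-0.6  0.5  0.9]
lever 1217 119.0
block 7298 [[1.0, 61.7], [44.6, 133.2]]
the job is handed in; nothing more can be done
None
```

I toppled the offcut, pushed it against the fence and stop, clamped it with the cam lever, and handed the job in at about 20 s. My last measurements had it flush with both faces and the lever holding. The hand-in gave no verdict, and I could not read the cam's clamping force directly.

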